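# Set the marking gauge to 7 and lay the straightedge to its stop

## Robot

A 6-joint arm with a two-finger parallel gripper is mounted at the origin on the work surface. World frame = base frame: x ahead of the robot, y to its left, z up, the work surface at z = 0. Lengths are in mm, angles in rad, forces in N, time in s.
With the tool pointing down it reaches from about 375 to 925 mm from the base axis. Payload 5.7 kg.
Tool frame: the origin (TCP) lies midway between the tips of the shut fingers; the grasp point (between the pads) lies 19 mm behind it; z points along the fingers, y is the line along which they close (so a half turn about z gives the same grasp; the last joint's range is limited). The gripper opens to 88 mm and grips with 3 to 60 N. Pads are 20 mm wide; open, the fingers measure 115 mm over their backs; the gripper's body (75 mm by 178 mm) begins 61 mm behind the grasp point.
Start: joints at [-1.284, 0.359, 1.51, -0, 1.272, -0.115], TCP at [234.627, -552.189, 222.623] pointing down, gripper open.
Joint ranges: [-2.97, 2.97], [-1.01, 2.36], [0.21, 2.38], [-0.96, 4.11], [0.2, 2.71], [-2.98, 2.98]. Speed limits (rad/s): [2.39, 2.39, 3.14, 3.14, 3.14, 3.14].

## Interface

Orientations are given as [roll, pitch, yaw] about the fixed x, y, z axes, in that order (R = Rz(yaw) Ry(pitch) Rx(roll)).
In Python, from rig import r gives the robot as it stands.
- The arm moves only by the tool move_arm, never from a script. Its argument "steps" is a list of rows, each an object of numbers: "ax", "ay", "az": the turn, a rotation vector about the world's x, y, z each as a share of 60 degrees, from -1 to 1; "x", "y", "z": the shift along the world's x, y, z each as a share of 0.12 m, from -1 to 1; "jaw": the closure, from 0 (fully open) to 1 (shut). A call has 1 to 20 rows; each row is the pose to reach, as a shift and turn from the pose commanded when the call began; what a row does not reach only later rows make up. A row lasts 1/8 s, in which the tool goes at most 62.5 mm and 10.7 degrees, less where a joint would pass 70% of its speed; a pose out of reach is approached as far as the arm can. A call with a number of a shift or a turn outside -1 to 1 is refused whole. A call with a gripper value outside its range is refused whole. The fingers move at their own pace and stop on an object; the grip force is fixed at half the most. Time passes only in rows, so rows that repeat a pose let the fingers close. It gives the time, the measured TCP pose, the force, the opening and the grip force at its end, in the units of the state.
- r.sense(): the state, without advancing time (a new reading comes with each control period).
- r.get_image(name): name is "side" or "top" or "wrist"; returns (picture, depth): 420x560x3 uint8, blue, green, red; 420x560 float32, mm along the optical axis (not along the pixel's ray), 0 where there is no reading.
- r.camera_model(name): a dict with "vertical_fov" (degrees; the focal length in pixels is half the picture's height over the tangent of half this angle, whatever the lens; pixels are square), "cx", "cy" (the principal point, pixels), "T" (4x4, takes a point from camera to world coordinates). Camera axes: x right, y down, z forward; pixel columns grow to the right and rows downward; lengths in mm; the calibration is good to about 2 mm. A picture is of the moment at which its call begins: read the wrist's pose just before it. camera_model takes no time and is no camera call; for the wrist camera it gives the pose at the moment of the call.
- r.sign_off(): hands the job in; it is judged then, once.
Trained networks look in the newest picture that a camera, given by its name, has taken for a name from the list of things; names that differ only in an ending like _2 or _b are one class to them, and where a whole thing is asked for, a point or a joint stands for the part that bears it (a point fixed in the world has none). Each returns a list of dicts, best first, with "confidence" (0 to 1); they miss things now and then, are a little off and sometimes report something else, mostly with a low value. They report only what shows in the picture. A call takes as long as a camera call. They do not tell look-alikes from the thing itself.
- r.silhouettes(camera, target): "region" (420x560 bool, what is visible of it) and "centre" ([column, row] in pixels, amid what is visible of it).
The state is a dict: "time_s": time; "joint_positions": joint angles; "qvel": joint speeds; "effort": joint torques, N m; "ee_pos": TCP position; "tool_rot": TCP orientation; "ft_force": force on the tool from outside, world axes, zero at the start; "wrist_torque": the same for the moment, N m; "opening": finger opening in mm; "grasp_force": force on a finger pad.
Only numpy, scipy, OpenCV 4.12 (cv2) and the standard library are available. Lean on these libraries where they do the work, as an engineer would, in place of code of your own. Each camera call takes 0.05 s, during which the arm holds its last target. There are 200 camera calls.

## Task

Turn the spoked scale sleeve of the marking gauge to 7, settled in its click. Then slide the steel straightedge across the silver sheet until it lies flat and flush along the face of the brass stop bar, more or less centred on it, without shoving so hard that the sleeve slips off 7. Leave the other things on the bench where they are.

Things in the scene. Friction and masses are not known exactly. Their poses are not given: they have to be found in the camera images.
- gauge: green marking gauge fixed to the bench. Origin: centre of its underside; x runs from the silver sheet (towards the robot) to the spoked sleeve (away from it), z up. Bed 290 x 240 x 12 mm (x, y, z), centred on the origin. The headstock that carries the sleeve is a block 20 x 110 mm (x, y) at x = 55 to 75 mm, its top 110 mm above the bench
- sheet (a point): middle of the top of the 2 mm silver sheet fixed on the bed, 14 mm above the bench; axes as the gauge's. The sheet measures 180 x 226 mm (x, y) and lies at gauge x = -140 to +40 mm. Dark lines 5 mm apart along both its side edges read 0 (farthest from the robot) to 10 (nearest) at the stop bar's front face; 0, 5 and 10 are longer
- sleeve_axis (a point): on the sleeve's turning axis (along gauge x), 80 mm above the bench, in the middle plane of the spokes (gauge x = 117 mm, y = 0). Axes as the gauge's. The sleeve is an aluminium drum, radius 28 mm, gauge x = 75 to 135 mm. Five black-tipped steel spokes, 12 mm thick, 72 degrees apart, reach to radius 60 mm. At value 0 one spoke points straight up
- index (a point): end of the red index line on top of the headstock, at the sleeve (gauge x = 75, y = 0, 110 mm above the bench). Next to it the sleeve has a black band with 11 marks 24 degrees apart for 0 to 10: the mark on top, at the index line, is the present value. 0 is long and white, 5 long and yellow, 10 long and red, the others short and white
- sleeve (a joint): turn of the sleeve, 0 to 4.19 rad: eleven clicks, 0 to 10, 0.4189 rad (24 degrees) apart; 7 is at 2.932 rad. Growing values move the sleeve's top towards the gauge's +y. A sprung plunger holds it in each click; leaving one takes some 6 N on a spoke, then it jumps on into the next
- stop_face (a point): middle of the front face (towards the robot, -x) of the brass stop bar, 5 mm above the sheet. Axes as the gauge's. The bar is 160 mm long (y), 12 mm thick, its top 17 mm above the sheet. The sleeve drives it towards the robot, 5 mm per click (gauge x = 30 mm at 0, -5 mm at 7). Pushed back with over about 30 N it drives the sleeve back out of its click
- straightedge: loose plain steel straightedge, 200 mm long (its y), 28 mm wide (its x), 10 mm high, 0.3 to 0.5 kg, lying on the sheet on the robot's side of the stop bar. Origin: centre of its underside
- bench_block: bystander: steel block 90 x 60 x 22 mm beside the gauge; origin under its centre
- hammer: bystander: hammer, 200 mm long, lying beside the gauge
- bangle: bystander: silver ring, 68 mm across, 8 mm high, lying beside the gauge
- doming_block: bystander: brass cube of 60 mm with round dimples
- green_tin: bystander: green round tin, 64 mm across, 50 mm high
- steel_bowl: bystander: steel bowl, 120 mm across, 45 mm high
- flux_jar: bystander: amber glass jar, 60 mm across, 120 mm high
Things that resemble listed ones, but are neither listed nor needed, are in the scene too. What is shaped like the straightedge but blue or turquoise is not meant.

How it is judged:
By the outcome, as a careful person would: the job done as asked, in the order asked, and still so for the second after the job is handed in, with the robot touching nothing.
It also fails if it takes over 64 s, if anything falls off the work surface, if the arm or the gripper's body presses on something with over 40 N, if the wrist force passes 120 N, or if a joint passes its speed limit or range.

## Working session

There is one attempt and no reset: what is moved stays moved. The work goes in short steps, Python scripts to look and compute and a tool call to move; the robot and the scene stay as the last step left them, time stands still between calls to the robot, and variables do not carry over. Pictures are saved under pics/ and viewed, at most 10 in all, crops included, and the job is handed in when it is done.

Besides the shell and the picture viewer there is one more tool, called after "Emit:" as name([rows], argument=value, ...), one row to a line, values as JSON. move_arm: Moves the arm, as the interface text tells. Shift numbers are shares of 0.12 m and turn numbers shares of 60 degrees, none past 1 either way. Its arguments: {"type":"object","properties":{"steps":{"type":"array"}},"required":["steps"]}

```bash
mkdir -p pics; ls; cat > h.py <<'E'
import numpy as np, cv2
from rig import r
def cloud(cam,d,m):
    h,w=d.shape; f=h/2/np.tan(np.radians(m["vertical_fov"]/2))
    v,u=np.mgrid[:h,:w]
    P=np.stack([(u-m["cx"])/f*d,(v-m["cy"])/f*d,d],-1)
    T=np.array(m["T"]); return P@T[:3,:3].T+T[:3,3]
def proj(m,p,h=420):
    T=np.linalg.inv(np.array(m["T"])); q=np.asarray(p)@T[:3,:3].T+T[:3,3]
    f=h/2/np.tan(np.radians(m["vertical_fov"]/2))
    return np.stack([q[...,0]/q[...,2]*f+m["cx"],q[...,1]/q[...,2]*f+m["cy"]],-1)
E
python3 - <<'E'
from h import *
out=[]
for c in ["top","side"]:
    im,d=r.get_image(c); m=r.camera_model(c); P=cloud(c,d,m)
    np.savez(f"{c}.npz",im=im,d=d,P=P); cv2.imwrite(f"pics/{c}0.png",im)
    print(c,np.round(m["T"],2).tolist(),m["vertical_fov"])
    for n in ["gauge","straightedge","stop_face","sleeve"]:
        for s in r.silhouettes(c,n)[:3]:
            R=s["region"]&(d>0); Q=P[R]
            print(n,round(s["confidence"],2),np.round(s["centre"]),R.sum(),np.round(np.median(Q,0)),np.round(Q.min(0)),np.round(Q.max(0)))
print(r.sense())
E
```

```text
pics
top [[0.03, -0.98, 0.17, 241.66], [-1.0, -0.02, 0.02, -13.64], [-0.02, -0.17, -0.98, 1429.83], [0.0, 0.0, 0.0, 1.0]] 56.614987799661805
gauge 0.96 [276. 196.] 4471 [561.  32.  14.] [397. -94.  -4.] [720. 168. 144.]
straightedge 0.89 [222. 270.] 476 [264. 215.   9.] [164. 190.  -7.] [369. 241.  19.]
straightedge 0.69 [266. 217.] 415 [459.  58.  23.] [432. -45.  10.] [489. 151.  31.]
stop_face 0.7 [277. 191.] 203 [571.  28.  29.] [557. -42.  10.] [675. 113.  40.]
stop_face 0.61 [419. 196.] 390 [ 546. -481.   57.] [ 513. -534.   -7.] [ 602. -446.   68.]
sleeve 0.64 [276. 160.] 341 [661.  24. 101.] [624. -33.  -4.] [720.  83. 144.]
side [[0.71, -0.37, 0.6, -364.43], [-0.71, -0.35, 0.61, -848.42], [-0.01, -0.86, -0.51, 801.73], [0.0, 0.0, 0.0, 1.0]] 43.96311691549992
gauge 0.91 [301. 220.] 5157 [563.   6.  13.] [ 394. -100.   -6.] [844. 220. 140.]
gauge 0.5 [328. 182.] 242 [660.  10.  99.] [627. -30.  53.] [681.  75. 140.]
straightedge 0.81 [293. 327.] 1063 [ 244. -264.    8.] [ 146. -277.   -4.] [ 359. -237.   13.]
straightedge 0.71 [180. 241.] 487 [276. 207.   8.] [192. 185.  -3.] 
[... 255 characters left out ...]
. 140.]
{'time_s': 0.5, 'joint_positions': array([-1.28409873e+00,  3.58843179e-01,  1.51044923e+00,  1.19862081e-05,
        1.27251505e+00, -1.15108925e-01]), 'qvel': array([-0.00058691, -0.00224679, -0.00097507,  0.0021337 ,  0.00087295,
        0.00045522]), 'effort': array([-9.59184727e-04, -5.14901340e+01, -2.70879883e+01,  6.72510965e-02,
        2.62754346e-02, -4.83735028e-05]), 'ee_pos': array([ 234.62145823, -552.15056632,  222.57826944]), 'tool_rot': array([-3.14138059e+00, -3.60511582e-05,  4.01802993e-01]), 'ft_force': array([-0.92903207,  0.75373635, -0.47957568]), 'wrist_torque': array([-0.02813144, -0.0170362 , -0.02230773]), 'grasp_force': 0.0, 'opening': 87.89495284852306}
```

```bash
python3 - <<'E'
import cv2,numpy as np
a=cv2.imread("pics/top0.png");b=cv2.imread("pics/side0.png")
A=cv2.resize(a[120:260,190:370],(800,622),interpolation=3)[:600]
cv2.imwrite("pics/topc.png",A)
cv2.imwrite("pics/both.png",cv2.resize(np.vstack([cv2.resize(a,(560,420)),b])[:, :],(448,600)))
B=cv2.resize(b[140:300,200:410],(787,600),interpolation=3)
cv2.imwrite("pics/sidec.png",B)
E
```

```text
(no output)
```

View pics/top0.png

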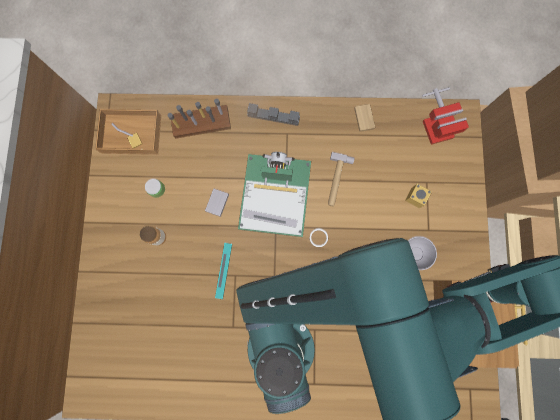

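View pics/topc.png

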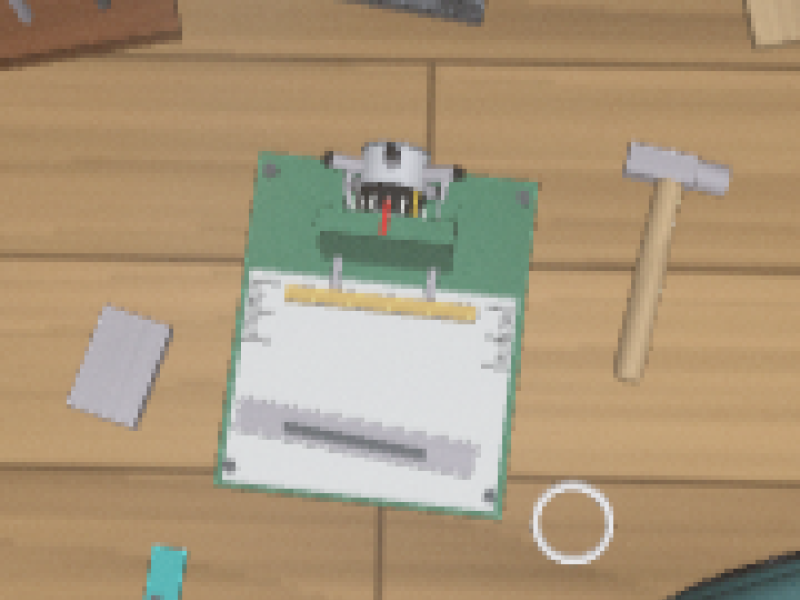

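View pics/sidec.png

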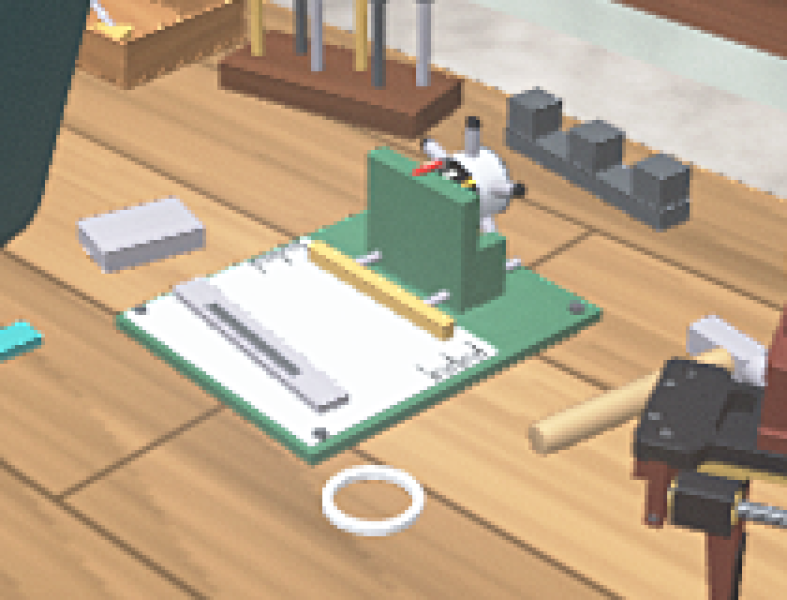

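The top view shows three candidates. The steel straightedge on the white sheet is at top pixel (269,218). A turquoise bar at (222,270) is off the gauge, and the side view has another at (293,327), also off it. Only the first lies on the sheet, so that is the one meant, and the crop confirms it. One spoke points up and the yellow 5 mark is about two clicks towards −y of the index, so the sleeve reads 3.

```bash
python3 - <<'E'
from h import *
for c in ["top","side"]:
    z=np.load(c+".npz"); im,P,d=z["im"],z["P"],z["d"]
    r.get_image(c)
    hsv=cv2.cvtColor(im,cv2.COLOR_BGR2HSV)
    X=P[...,0];Y=P[...,1];Z=P[...,2]
    box=(X>380)&(X<740)&(Y>-130)&(Y<190)&(d>0)
    green=(hsv[...,0]>60)&(hsv[...,0]<90)&(hsv[...,1]>70)
    white=(hsv[...,1]<40)&(hsv[...,2]>215)
    for n,m in [("bed",box&(green|white)&(Z<24)),("sheet",box&white&(Z<24)),("headtop",box&green&(Z>104))]:
        q=P[m][:,:2].astype(np.float32)
        print(c,n,len(q),cv2.minAreaRect(q),np.median(Z[m]))
    for s in r.silhouettes(c,"straightedge"):
        if 350<s["centre"][0]: continue
        m=s["region"]&(d>0)
        q=P[m]; 
        if q[:,0].mean()<400: print(hsv[m].mean(0)); continue
        k=(q[:,2]>18)&(q[:,2]<30); q=q[k][:,:2]
        print("se",q.mean(0),cv2.minAreaRect(q.astype(np.float32)),np.degrees(np.arctan2(*np.linalg.svd(q-q.mean(0),full_matrices=False)[2][0][::-1])))
    ye=box&(hsv[...,0]>15)&(hsv[...,0]<32)&(hsv[...,1]>100)&(Z>20)&(Z<40)
    q=P[ye][:,:2]; print("bar",q.mean(0),cv2.minAreaRect(q.astype(np.float32)))
E
```

```text
top bed 2822 ((541.258056640625, 8.456192016601562), (295.2337646484375, 301.3026123046875), 85.00553894042969) 13.259820550505538
top sheet 1967 ((491.7494812011719, 8.728851318359375), (290.95458984375, 193.81002807617188), 82.92045593261719) 13.874718805410794
top headtop 140 ((614.712158203125, 30.831703186035156), (107.40254211425781, 19.217761993408203), 85.80136108398438) 109.93400258027657
se [458.63172304  52.4131747 ] ((459.19561767578125, 52.076229095458984), (197.70962524414062, 33.47895812988281), 77.98059844970703) 79.71376598616365
[ 89.1511879  100.12095032 166.01295896]
se [550.17285511 465.65534966] ((553.0814819335938, 468.056640625), (29.81728172302246, 63.26430130004883), 57.27037811279297) 148.28107851538945<stdin>:19: RuntimeWarning: Mean of empty slice.
  ret = um.true_divide(
Traceback (most recent call last):
IndexError: index 0 is out of bounds for axis 0 with size 0
```

```bash
python3 - <<'E'
from h import *
for c in ["top","side"]:
    z=np.load(c+".npz"); im,P,d=z["im"],z["P"],z["d"]
    hsv=cv2.cvtColor(im,cv2.COLOR_BGR2HSV)
    X=P[...,0];Y=P[...,1];Z=P[...,2]
    box=(X>380)&(X<740)&(Y>-130)&(Y<190)&(d>0)
    green=(hsv[...,0]>60)&(hsv[...,0]<90)&(hsv[...,1]>70)
    white=(hsv[...,1]<40)&(hsv[...,2]>200)
    ye=(hsv[...,0]>15)&(hsv[...,0]<32)&(hsv[...,1]>100)
    grey=(hsv[...,1]<40)&(hsv[...,2]<=225)
    for n,m in [("bed",box&(green|white|grey)&(Z<30)),("headtop",box&green&(Z>104)),("bar",box&ye&(Z>20)&(Z<40)),("se",box&~white&(Z>18)&(Z<30)&(X<510))]:
        m=m.astype(np.uint8)
        if n in("bed","se"): m=cv2.morphologyEx(m,cv2.MORPH_OPEN,np.ones((3,3)))
        k,l,st,_=cv2.connectedComponentsWithStats(m); m=l==1+np.argmax(st[1:,4])
        q=P[m][:,:2].astype(np.float32)
        print(c,n,len(q),np.round(q.mean(0),1),cv2.minAreaRect(q),np.median(Z[m]),np.degrees(np.arctan2(*np.linalg.svd(q-q.mean(0),full_matrices=False)[2][0][::-1])))
E
```

```text
top bed 3119 [511.1  28.2] ((552.5667724609375, 34.95403289794922), (232.05287170410156, 284.5484924316406), 84.59848022460938) 14.196922290861949 129.46448
top headtop 71 [611.7   1.4] ((612.6834106445312, 1.9501628875732422), (49.318660736083984, 18.928600311279297), 86.35751342773438) 110.01833454154144 -93.77527
top bar 98 [571.3  34.2] ((571.2974853515625, 35.09028244018555), (156.1240692138672, 9.211393356323242), 84.68548583984375) 30.5952038635985 84.69477
top se 331 [458.1  52.7] ((459.6810607910156, 53.25727462768555), (195.47300720214844, 30.10013198852539), 80.85738372802734) 23.531821681647443 79.16402
side bed 3163 [504.3  18.2] ((550.3646850585938, 45.44805908203125), (265.8472900390625, 293.63092041015625), 84.09220123291016) 12.691434732535072 133.47934
side headtop 123 [611.8  23.8] ((613.6541137695312, 26.459209442138672), (111.24156951904297, 24.97359275817871), 82.74793243408203) 107.97716590723815 -94.74292
side bar 204 [567.   25.1] ((569.3650512695312, 30.29660415649414), (159.7663116455078, 17.379405975341797), 85.45217895507812) 28.14025191693048 -95.5907Traceback (most recent call last):
  File "<stdin>", line 14, in <module>
    return _wrapfunc(a, 'argmax', axis=axis, out=out, **kwds)
    return bound(*args, **kwds)
ValueError: attempt to get argmax of an empty sequence
```

Emit:
move_arm([
  {"x":0.36,"y":0.5,"az":-0.17,"jaw":1},
  {"x":0.72,"y":1,"az":-0.34,"jaw":1},
  {"x":0.72,"y":1,"az":-0.472,"jaw":1},
])

```text
validation failed for argument at $.st...
```

Emit:
move_arm([
  {"x":0.36,"y":0.5,"jaw":1},
  {"x":0.72,"y":1,"jaw":1},
  {"x":0.72,"y":1,"jaw":1},
])

```text
validation failed for argument at $.st...
```

Emit:
move_arm([
  {"x":0.36,"y":0.5,"jaw":1},
  {"x":0.72,"y":1,"jaw":1},
  {"x":0.72,"y":1,"jaw":1},
])

```text
validation failed for argument at $.st...
```

Emit:
move_arm([
  {"x":0.36,"y":0.4,"jaw":1},
  {"x":0.72,"y":0.8,"jaw":1},
  {"x":0.72,"y":0.8,"jaw":1},
  {"x":0.72,"y":0.8,"jaw":1},
])

```text
validation failed for argument at $.st...
```

Emit:
move_arm([
  {"ax":0,"ay":0,"az":-0.17,"x":0.36,"y":0.5,"z":0,"jaw":1},
  {"ax":0,"ay":0,"az":-0.34,"x":0.72,"y":1,"z":0,"jaw":1},
  {"ax":0,"ay":0,"az":-0.472,"x":0.72,"y":1,"z":0,"jaw":1},
])

```text
time_s: 0.98
ee_pos: [322.3, -429.3, 222.6]
tool_rot: [-3.14, -0.0, -0.096]
ft_force: [-0.2, 0.1, 0.4]
opening: 61.2
grasp_force: 0.0
```

Emit:
move_arm([
  {"ax":0,"ay":0,"az":0,"x":0.36,"y":0.5,"z":0,"jaw":1},
  {"ax":0,"ay":0,"az":0,"x":0.72,"y":1,"z":0,"jaw":1},
  {"ax":0,"ay":0,"az":0,"x":0.72,"y":1,"z":0,"jaw":1},
])

```text
time_s: 1.35
ee_pos: [408.7, -309.4, 222.8]
tool_rot: [-3.141, -0.0, -0.09]
ft_force: [0.4, -0.9, -0.4]
opening: 31.5
grasp_force: 0.0
```

Emit:
move_arm([
  {"ax":0,"ay":0,"az":0,"x":0.36,"y":0.5,"z":0,"jaw":1},
  {"ax":0,"ay":0,"az":0,"x":0.72,"y":1,"z":0,"jaw":1},
  {"ax":0,"ay":0,"az":0,"x":0.72,"y":1,"z":0,"jaw":1},
])

```text
time_s: 1.72
ee_pos: [495.4, -189.5, 222.8]
tool_rot: [-3.141, -0.001, -0.09]
ft_force: [-0.7, -0.5, 0.3]
opening: 1.9
grasp_force: 0.0
```

Emit:
move_arm([
  {"ax":0,"ay":0,"az":0,"x":0.36,"y":0.5,"z":0,"jaw":1},
  {"ax":0,"ay":0,"az":0,"x":0.5,"y":0.9,"z":0,"jaw":1},
  {"ax":0,"ay":0,"az":0,"x":0.5,"y":0.9,"z":0,"jaw":1},
  {"ax":0,"ay":0,"az":0,"x":0.5,"y":0.9,"z":0,"jaw":1},
])

```text
time_s: 2.22
ee_pos: [553.6, -84.3, 222.6]
tool_rot: [3.141, 0.0, -0.091]
ft_force: [-0.5, 0.3, 1.1]
opening: 0.4
grasp_force: 0.0
```

```bash
python3 - <<'E'
from h import *
s=r.sense(); m=r.camera_model("wrist"); im,d=r.get_image("wrist"); P=cloud("wrist",d,m)
np.savez("wrist.npz",im=im,d=d,P=P); print(s["ee_pos"],s["time_s"])
cv2.imwrite("pics/w1.png",im)
hsv=cv2.cvtColor(im,cv2.COLOR_BGR2HSV);X,Y,Z=P[...,0],P[...,1],P[...,2]
green=(hsv[...,0]>60)&(hsv[...,0]<90)&(hsv[...,1]>70)
ye=(hsv[...,0]>15)&(hsv[...,0]<32)&(hsv[...,1]>100)
for n,k in [("head",green&(abs(Z-110)<5)),("bar",ye&(abs(Z-31)<5)),("spokes",(Z>112)&(Z<150)&(X>600))]:
    q=P[k]
    if len(q)>20: print(n,len(q),np.round(q.mean(0),1),cv2.minAreaRect(q[:,:2].astype(np.float32)),np.median(q[:,2]))
E
```

```text
[553.59685098 -84.32811901 222.57152896] 2.225
head 2320 [614.3  29.4 109.1] ((618.3268432617188, 30.079151153564453), (109.72589111328125, 28.162508010864258), 83.66493225097656) 109.14993334459808
bar 1110 [571.3  34.2  30.2] ((571.2713012695312, 34.01777267456055), (157.9477081298828, 10.492478370666504), 84.1601333618164) 30.342300666846313
spokes 490 [654.4  24.5 126.7] ((639.0049438476562, 26.35700035095215), (11.71928882598877, 64.9966812133789), 87.05160522460938) 128.96532086200494
```

View pics/w1.png

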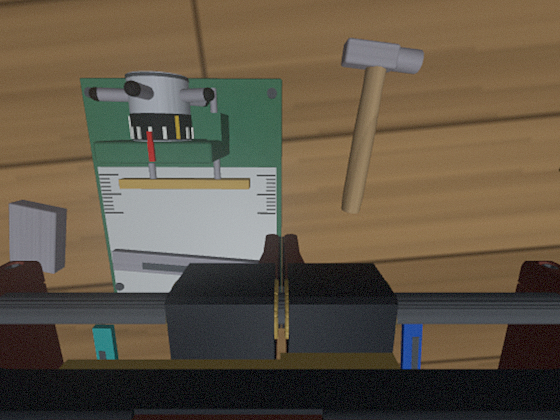

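The wrist view shows the index at (151,140) and the yellow 5 mark two marks to its right at (177,128), so the value is 3. The top spoke is at (133,88). The bar (120–250,183) and head match the fitted pose: origin (550.2, 36), yaw −5.4°.

Emit:
move_arm([
  {"ax":0,"ay":0,"az":0,"x":0.46,"y":0.32,"z":0,"jaw":1},
  {"ax":0,"ay":0,"az":0,"x":0.917,"y":0.647,"z":0,"jaw":1},
  {"ax":0,"ay":0,"az":0,"x":0.917,"y":0.647,"z":-0.2,"jaw":1},
  {"ax":0,"ay":0,"az":0,"x":0.917,"y":0.647,"z":-0.45,"jaw":1},
  {"ax":0,"ay":0,"az":0,"x":0.917,"y":0.647,"z":-0.7,"jaw":1},
  {"ax":0,"ay":0,"az":0,"x":0.917,"y":0.647,"z":-0.88,"jaw":1},
  {"ax":0,"ay":0,"az":0,"x":0.917,"y":0.647,"z":-0.88,"jaw":1},
])

```text
time_s: 3.15
ee_pos: [662.0, -8.4, 115.2]
tool_rot: [3.141, 0.004, -0.095]
ft_force: [-0.9, 0.6, -0.1]
opening: 0.2
grasp_force: 0.0
```

Emit:
move_arm([
  {"ax":0,"ay":0,"az":0,"x":0.005,"y":0.05,"z":0,"jaw":1},
  {"ax":0,"ay":0,"az":0,"x":0.01,"y":0.1,"z":0,"jaw":1},
  {"ax":0,"ay":0,"az":0,"x":0.013,"y":0.14,"z":0,"jaw":1},
  {"ax":0,"ay":0,"az":0,"x":0.017,"y":0.18,"z":0,"jaw":1},
  {"ax":0,"ay":0,"az":0,"x":0.02,"y":0.22,"z":0,"jaw":1},
  {"ax":0,"ay":0,"az":0,"x":0.024,"y":0.26,"z":0,"jaw":1},
  {"ax":0,"ay":0,"az":0,"x":0.028,"y":0.3,"z":0,"jaw":1},
  {"ax":0,"ay":0,"az":0,"x":0.031,"y":0.33,"z":0,"jaw":1},
  {"ax":0,"ay":0,"az":0,"x":0.034,"y":0.36,"z":0,"jaw":1},
  {"ax":0,"ay":0,"az":0,"x":0.036,"y":0.38,"z":0,"jaw":1},
  {"ax":0,"ay":0,"az":0,"x":0.036,"y":0.38,"z":0,"jaw":1},
])

```text
time_s: 4.53
ee_pos: [668.3, 39.7, 117.1]
tool_rot: [-3.141, -0.0, -0.092]
ft_force: [0.2, -0.9, -0.1]
opening: 0.3
grasp_force: 0.0
```

```bash
cat >> h.py <<'E'
O=np.array([550.2,36.]); A=np.radians(-5.4); RG=np.array([[np.cos(A),-np.sin(A)],[np.sin(A),np.cos(A)]])
def g2w(p): return O+RG@np.asarray(p)
def w2g(p): return (np.asarray(p)-O)@RG
def bar(c):
    m=r.camera_model(c); im,d=r.get_image(c); P=cloud(c,d,m); hsv=cv2.cvtColor(im,cv2.COLOR_BGR2HSV)
    G=w2g(P[...,:2]); k=(hsv[...,0]>15)&(hsv[...,0]<32)&(hsv[...,1]>100)&(abs(P[...,2]-31)<6)&(abs(G[...,0])<60)&(abs(G[...,1])<90)
    print(c,"bar centre x in gauge",k.sum(), np.round(np.median(G[k],0),1)," expected 36-5v; v=",(36-np.median(G[k][:,0]))/5)
    return im,d,P
E
python3 -c "
from h import *
bar('top');bar('side');s=r.sense();print(s['ee_pos'],w2g(s['ee_pos'][:2]),s['ft_force'],s['time_s'])"
```

```text
top bar centre x in gauge 23 [ 11.6 -56. ]  expected 36-5v; v= 4.87094154191476
side bar centre x in gauge 152 [ 7.8 -5.6]  expected 36-5v; v= 5.645763167056051
[668.26943571  39.34798723 117.08929266] [117.23036594  14.44444419] [ 0.49625003 -0.36102315  0.64118114] 4.625
```

Emit:
move_arm([
  {"ax":0,"ay":0,"az":0,"x":0,"y":-0.02,"z":0.25,"jaw":1},
  {"ax":0,"ay":0,"az":0,"x":0,"y":-0.02,"z":0.42,"jaw":1},
  {"ax":0,"ay":0,"az":0,"x":-0.03,"y":-0.3,"z":0.42,"jaw":1},
  {"ax":0,"ay":0,"az":0,"x":-0.052,"y":-0.56,"z":0.42,"jaw":1},
  {"ax":0,"ay":0,"az":0,"x":-0.052,"y":-0.56,"z":0.42,"jaw":1},
  {"ax":0,"ay":0,"az":0,"x":-0.052,"y":-0.56,"z":0.2,"jaw":1},
  {"ax":0,"ay":0,"az":0,"x":-0.052,"y":-0.56,"z":0,"jaw":1},
  {"ax":0,"ay":0,"az":0,"x":-0.052,"y":-0.56,"z":0,"jaw":1},
])

```text
time_s: 5.62
ee_pos: [660.2, -26.9, 115.1]
tool_rot: [-3.141, 0.004, -0.092]
ft_force: [1.2, 0.1, 0.3]
opening: 0.4
grasp_force: 0.0
```

Emit:
move_arm([
  {"ax":0,"ay":0,"az":0,"x":0.005,"y":0.06,"z":0,"jaw":1},
  {"ax":0,"ay":0,"az":0,"x":0.01,"y":0.11,"z":0,"jaw":1},
  {"ax":0,"ay":0,"az":0,"x":0.014,"y":0.15,"z":0,"jaw":1},
  {"ax":0,"ay":0,"az":0,"x":0.018,"y":0.19,"z":0,"jaw":1},
  {"ax":0,"ay":0,"az":0,"x":0.022,"y":0.23,"z":0,"jaw":1},
  {"ax":0,"ay":0,"az":0,"x":0.025,"y":0.27,"z":0,"jaw":1},
  {"ax":0,"ay":0,"az":0,"x":0.029,"y":0.31,"z":0,"jaw":1},
  {"ax":0,"ay":0,"az":0,"x":0.032,"y":0.34,"z":0,"jaw":1},
  {"ax":0,"ay":0,"az":0,"x":0.035,"y":0.37,"z":0,"jaw":1},
  {"ax":0,"ay":0,"az":0,"x":0.037,"y":0.395,"z":0,"jaw":1},
  {"ax":0,"ay":0,"az":0,"x":0.037,"y":0.395,"z":0,"jaw":1},
])

```text
time_s: 7.0
ee_pos: [666.5, 20.0, 116.9]
tool_rot: [-3.141, -0.0, -0.092]
ft_force: [-0.2, -0.1, -0.0]
opening: 0.1
grasp_force: 0.0
```

```bash
python3 -c "
from h import *
bar('top');im,d,P=bar('side');s=r.sense();print(s['ee_pos'],w2g(s['ee_pos'][:2]),s['ft_force'],s['time_s'])"
```

```text
top bar centre x in gauge 10 [  1.6 -69.6]  expected 36-5v; v= 6.875972215547884
side bar centre x in gauge 155 [-1.5 -8.7]  expected 36-5v; v= 7.504251700083844
[666.49227347  19.68007266 116.87741018] [117.31200508  -5.30342922] [ 0.54304505 -0.39926369 -0.76276096] 7.1
```

Emit:
move_arm([
  {"ax":0,"ay":0,"az":0,"x":0,"y":-0.02,"z":0.3,"jaw":1},
  {"ax":0,"ay":0,"az":0,"x":0,"y":-0.02,"z":0.7,"jaw":1},
  {"ax":0,"ay":0,"az":0,"x":-0.4,"y":0.1,"z":0.95,"jaw":0},
  {"ax":0,"ay":0,"az":0,"x":-0.9,"y":0.25,"z":0.95,"jaw":0},
  {"ax":0,"ay":0,"az":0,"x":-1,"y":0.3,"z":0.95,"jaw":0},
])

```text
time_s: 7.72
ee_pos: [542.1, 56.3, 231.1]
tool_rot: [-3.141, 0.003, -0.092]
ft_force: [1.0, -0.4, 0.1]
opening: 27.0
grasp_force: 0.0
```

Emit:
move_arm([
  {"ax":0,"ay":0,"az":0,"x":-0.4,"y":0,"z":0,"jaw":0},
  {"ax":0,"ay":0,"az":0,"x":-0.64,"y":0,"z":0,"jaw":0},
  {"ax":0,"ay":0,"az":0,"x":-0.64,"y":0,"z":0,"jaw":0},
  {"ax":0,"ay":0,"az":0,"x":-0.64,"y":0,"z":0,"jaw":0},
])

```text
time_s: 8.22
ee_pos: [471.5, 55.1, 231.4]
tool_rot: [-3.141, -0.002, -0.093]
ft_force: [0.3, -1.1, -0.4]
opening: 66.9
grasp_force: 0.0
```

```bash
cat >> h.py <<'E'
def se(P,im,far=-20,near=-140):
    hsv=cv2.cvtColor(im,cv2.COLOR_BGR2HSV); G=w2g(P[...,:2]); Z=P[...,2]
    k=(Z>19)&(Z<29)&(G[...,0]>near)&(G[...,0]<far)&(abs(G[...,1])<130)
    k=cv2.morphologyEx(k.astype(np.uint8),cv2.MORPH_OPEN,np.ones((3,3)))
    n,l,st,_=cv2.connectedComponentsWithStats(k); k=l==1+np.argmax(st[1:,4]); q=G[k]
    (c,s,a)=cv2.minAreaRect(q.astype(np.float32)); print("se gauge mean",np.round(q.mean(0),1),"rect",np.round(c,1),np.round(s,1),round(a,1),len(q),"minmax",np.round(q.min(0),1),np.round(q.max(0),1))
    b=[q[(q[:,1]>y-8)&(q[:,1]<y+8)][:,0] for y in (-60,-40,-20,0,20,40,60)]
    print("near/far edge by y",[(round(float(np.percentile(x,1)),1),round(float(np.percentile(x,99)),1)) if len(x)>5 else None for x in b])
E
python3 -c "
from h import *
s=r.sense();print(s['ee_pos'],s['tool_rot'],s['ft_force'],s['time_s'])
im,d,P=bar('wrist');cv2.imwrite('pics/w2.png',im);se(P,im)
im,d,P=bar('top');im,d,P=bar('side')"
```

```text
[471.53197016  55.13461189 231.39560043] [-3.14128294e+00 -2.20269461e-03 -9.26655117e-02] [ 0.30935414 -1.08605523 -0.36523858] 8.225
wrist bar centre x in gauge 1256 [ 0.8 -3.4]  expected 36-5v; v= 7.041747656914761
se gauge mean [-92.8   9.2] rect [-93.4   8.1] [200.6  28.6] 85.2 3302 minmax [-115.   -92.5] [-71.2 108.1]
near/far edge by y [(-113.6, -85.3), (-110.9, -83.1), (-109.4, -81.6), (-108.0, -80.2), (-105.7, -78.7), (-104.2, -76.4), (-102.8, -75.1)]
top bar centre x in gauge 0 [nan nan]  expected 36-5v; v= nan
side bar centre x in gauge 161 [-1.5 -4.8]  expected 36-5v; v= 7.498778096554956
  return _methods._mean(a, axis=axis, dtype=dtype,
  ret = um.true_divide(
  ret = ret.dtype.type(ret / rcount)
```

View pics/w2.png

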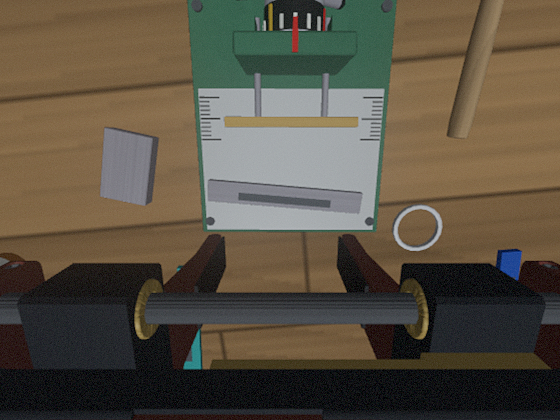

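The sleeve reads 7: the yellow 5 mark (270,15) is two marks left of the index (295,28) and the red 10 mark (325,15) is three right. The bar is at x≈0.8, where value 7 puts it. The straightedge lies at gauge (−93, +8), about −4.8° off. I'll nudge its +y end to centre it, then push it with both fingers.

Emit:
move_arm([
  {"ax":0,"ay":0,"az":0,"x":0.02,"y":0.5,"z":0,"jaw":1},
  {"ax":0,"ay":0,"az":0,"x":0.053,"y":0.994,"z":0,"jaw":1},
  {"ax":0,"ay":0,"az":0,"x":0.053,"y":0.994,"z":-0.2,"jaw":1},
  {"ax":0,"ay":0,"az":0,"x":0.053,"y":0.994,"z":-0.5,"jaw":1},
  {"ax":0,"ay":0,"az":0,"x":0.053,"y":0.994,"z":-0.8,"jaw":1},
  {"ax":0,"ay":0,"az":0,"x":0.053,"y":0.994,"z":-1,"jaw":1},
  {"ax":0,"ay":0,"az":0,"x":0.053,"y":0.994,"z":-1,"jaw":1},
  {"ax":0,"ay":0,"az":0,"x":0.053,"y":0.994,"z":-1,"jaw":1},
])

```text
time_s: 9.38
ee_pos: [477.0, 174.7, 111.6]
tool_rot: [-3.141, -0.001, -0.093]
ft_force: [-0.5, -0.0, 0.1]
opening: 6.0
grasp_force: 0.0
```

```bash
python3 -c "
from h import *
s=r.sense();print(s['ee_pos'],w2g(s['ee_pos'][:2]),s['time_s'])
im,d=r.get_image('side')
P=cloud('side',d,r.camera_model('side'))
for x in r.silhouettes('side','bench_block')[:2]:
    q=P[x['region']&(d>0)]; G=w2g(q[:,:2]); k=q[:,2]>12; print(x['confidence'],np.round(G[k].min(0)),np.round(G[k].max(0)))
cv2.imwrite('pics/s2.png',cv2.resize(im[140:300,200:410],(787,600)))"
```

```text
[477.03459307 174.72867824 111.59598302] [-85.89621818 131.22752241] 9.375
0.74 [-108.  168.] [-10. 246.]
0.32 [ 71. -55.] [136.  22.]
```

Emit:
move_arm([
  {"ax":0,"ay":0,"az":0,"x":0,"y":0,"z":-0.3,"jaw":1},
  {"ax":0,"ay":0,"az":0,"x":0,"y":0,"z":-0.6,"jaw":1},
  {"ax":0,"ay":0,"az":0,"x":0,"y":0,"z":-0.78,"jaw":1},
  {"ax":0,"ay":0,"az":0,"x":0,"y":0,"z":-0.78,"jaw":1},
  {"ax":0,"ay":0,"az":0,"x":-0.007,"y":-0.04,"z":-0.78,"jaw":1},
  {"ax":0,"ay":0,"az":0,"x":-0.012,"y":-0.07,"z":-0.78,"jaw":1},
  {"ax":0,"ay":0,"az":0,"x":-0.017,"y":-0.1,"z":-0.78,"jaw":1},
  {"ax":0,"ay":0,"az":0,"x":-0.022,"y":-0.125,"z":-0.78,"jaw":1},
  {"ax":0,"ay":0,"az":0,"x":-0.027,"y":-0.15,"z":-0.78,"jaw":1},
  {"ax":0,"ay":0,"az":0,"x":-0.027,"y":-0.15,"z":-0.78,"jaw":1},
])

```text
time_s: 10.72
ee_pos: [473.2, 156.6, 17.6]
tool_rot: [-3.141, -0.001, -0.093]
ft_force: [2.0, 1.7, 1.3]
opening: 0.4
grasp_force: 1.2
```

Emit:
move_arm([
  {"ax":0,"ay":0,"az":0,"x":0,"y":0.06,"z":0,"jaw":1},
  {"ax":0,"ay":0,"az":0,"x":0,"y":0.06,"z":0.4,"jaw":1},
  {"ax":0,"ay":0,"az":0,"x":0,"y":0.06,"z":0.9,"jaw":0},
  {"ax":0,"ay":0,"az":0,"x":-0.3,"y":-0.4,"z":1,"jaw":0},
  {"ax":0,"ay":0,"az":0,"x":-0.5,"y":-0.895,"z":1,"jaw":0},
  {"ax":0,"ay":0,"az":0,"x":-0.52,"y":-0.895,"z":1,"jaw":0},
  {"ax":0,"ay":0,"az":0,"x":-0.52,"y":-0.895,"z":1,"jaw":0},
  {"ax":0,"ay":0,"az":0,"x":-0.52,"y":-0.895,"z":1,"jaw":0},
])

```text
time_s: 11.72
ee_pos: [411.1, 50.0, 137.3]
tool_rot: [-3.141, -0.0, -0.091]
ft_force: [-0.1, -0.6, -0.7]
opening: 57.2
grasp_force: 0.0
```

```bash
python3 -c "
from h import *
s=r.sense();print(s['ee_pos'],w2g(s['ee_pos'][:2]),s['ft_force'],s['time_s'],s['opening'])
im,d,P=bar('wrist');se(P,im)
hsv=cv2.cvtColor(im,cv2.COLOR_BGR2HSV);G=w2g(P[...,:2]);k=(hsv[...,0]>15)&(hsv[...,0]<32)&(hsv[...,1]>100)&(abs(P[...,2]-31)<6)&(abs(G[...,0])<60)&(abs(G[...,1])<90)
print(cv2.minAreaRect(G[k].astype(np.float32)))
cv2.imwrite('pics/w3.png',im)"
```

```text
[411.0705425   49.99639431 137.33364311] [-139.82917311    0.84103923] [-0.09436816 -0.62359321 -0.71193081] 11.725 57.16633915294987
wrist bar centre x in gauge 2913 [ 0.3 -0.1]  expected 36-5v; v= 7.1405751626667495
se gauge mean [-92.8   4.8] rect [-93.2   3.9] [199.8  28.1] 85.4 6497 minmax [-114.7  -96.6] [-71.8 104.1]
near/far edge by y [(-111.8, -84.7), (-110.7, -83.0), (-109.0, -81.3), (-107.1, -79.6), (-105.3, -77.8), (-104.2, -76.1), (-102.6, -74.6)]
((0.2627830505371094, 0.3808746337890625), (12.04699993133545, 158.29034423828125), 0.13995732367038727)
```

View pics/w3.png

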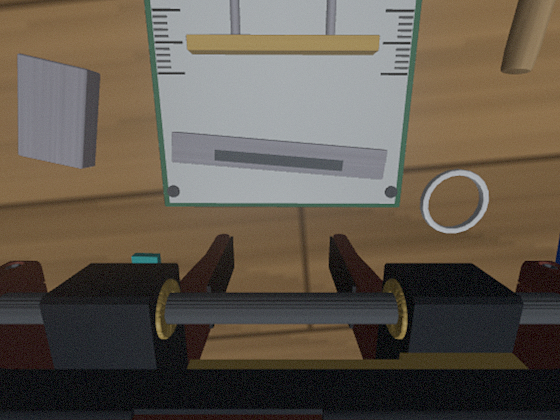

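The view shows the straightedge at (172–387, 133–178), 3.5 mm off the bar's centre and still tilted. The bar is at (187–380, 43), at value 7. Next I lower the open fingers behind the straightedge and push.

Emit:
move_arm([
  {"ax":0,"ay":0,"az":0,"x":0,"y":0,"z":-0.3,"jaw":0},
  {"ax":0,"ay":0,"az":0,"x":0,"y":0,"z":-0.7,"jaw":0},
  {"ax":0,"ay":0,"az":0,"x":0,"y":0,"z":-0.98,"jaw":0},
  {"ax":0,"ay":0,"az":0,"x":0,"y":0,"z":-0.995,"jaw":0},
  {"ax":0,"ay":0,"az":0,"x":0.08,"y":-0.008,"z":-0.995,"jaw":0},
  {"ax":0,"ay":0,"az":0,"x":0.13,"y":-0.012,"z":-0.995,"jaw":0},
  {"ax":0,"ay":0,"az":0,"x":0.18,"y":-0.017,"z":-0.995,"jaw":0},
  {"ax":0,"ay":0,"az":0,"x":0.23,"y":-0.022,"z":-0.995,"jaw":0},
  {"ax":0,"ay":0,"az":0,"x":0.28,"y":-0.026,"z":-0.995,"jaw":0},
  {"ax":0,"ay":0,"az":0,"x":0.33,"y":-0.031,"z":-0.995,"jaw":0},
  {"ax":0,"ay":0,"az":0,"x":0.38,"y":-0.036,"z":-0.995,"jaw":0},
  {"ax":0,"ay":0,"az":0,"x":0.43,"y":-0.041,"z":-0.995,"jaw":0},
  {"ax":0,"ay":0,"az":0,"x":0.48,"y":-0.045,"z":-0.995,"jaw":0},
  {"ax":0,"ay":0,"az":0,"x":0.53,"y":-0.05,"z":-0.995,"jaw":0},
  {"ax":0,"ay":0,"az":0,"x":0.58,"y":-0.055,"z":-0.995,"jaw":0},
  {"ax":0,"ay":0,"az":0,"x":0.63,"y":-0.059,"z":-0.995,"jaw":0},
  {"ax":0,"ay":0,"az":0,"x":0.67,"y":-0.063,"z":-0.995,"jaw":0},
  {"ax":0,"ay":0,"az":0,"x":0.71,"y":-0.067,"z":-0.995,"jaw":0},
  {"ax":0,"ay":0,"az":0,"x":0.71,"y":-0.067,"z":-0.995,"jaw":0},
])

```text
time_s: 14.15
ee_pos: [496.8, 41.0, 18.2]
tool_rot: [-3.141, -0.002, -0.093]
ft_force: [-0.2, -0.2, -0.1]
opening: 88.0
grasp_force: 0.1
```

```bash
python3 -c "
from h import *
s=r.sense();print(s['ee_pos'],w2g(s['ee_pos'][:2]),s['ft_force'],s['time_s'],s['opening'])
im,d,P=bar('side');se(P,im,-6)
im,d,P=bar('wrist');se(P,im,-6)
cv2.imwrite('pics/w4.png',im)"
```

```text
[496.75143313  40.96224665  18.15028989] [-53.6783489   -0.08973045] [-0.23808021 -0.23477518 -0.08097612] 14.15 87.98872040747415
side bar centre x in gauge 89 [ -1.5 -42.5]  expected 36-5v; v= 7.4950361585836145
se gauge mean [-30. -68.] rect [-29.2 -63.3] [31.8 72.9] 0.8 131 minmax [-45.2 -99.7] [-13.2 -26.7]
near/far edge by y [(-45.2, -13.8), (-34.0, -15.7), None, None, None, None, None]
wrist bar centre x in gauge 7067 [1.  0.3]  expected 36-5v; v= 7.0023391851387355
se gauge mean [-28.4   4.2] rect [-39.1   4.4] [ 49.3 200.2] 0.2 17881 minmax [-63.9 -95.7] [-14.4 104.5]
near/far edge by y [(-41.9, -14.7), (-60.1, -14.7), (-42.0, -14.8), (-42.0, -14.8), (-42.0, -14.9), (-60.9, -14.9), (-42.2, -14.9)]
```

View pics/w4.png

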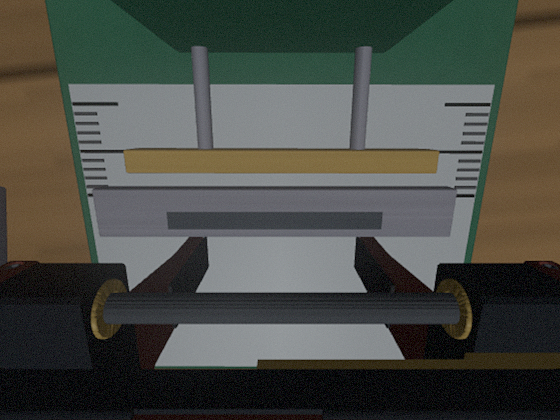

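The straightedge is now square to the bar, with its far edge at (100–455, 188) and the bar's front at row 172. About 10 mm remains.

Emit:
move_arm([
  {"ax":0,"ay":0,"az":0,"x":0.03,"y":-0.003,"z":0,"jaw":0},
  {"ax":0,"ay":0,"az":0,"x":0.05,"y":-0.005,"z":0,"jaw":0},
  {"ax":0,"ay":0,"az":0,"x":0.06,"y":-0.006,"z":0,"jaw":0},
  {"ax":0,"ay":0,"az":0,"x":0.067,"y":-0.007,"z":0,"jaw":0},
  {"ax":0,"ay":0,"az":0,"x":0.067,"y":-0.007,"z":0,"jaw":0},
])

```text
time_s: 14.88
ee_pos: [503.7, 40.2, 18.0]
tool_rot: [-3.141, -0.0, -0.092]
ft_force: [-1.6, -0.4, 0.3]
opening: 87.6
grasp_force: 1.2
```

Emit:
move_arm([
  {"ax":0,"ay":0,"az":0,"x":0.004,"y":0,"z":0,"jaw":0},
  {"ax":0,"ay":0,"az":0,"x":0.008,"y":0,"z":0,"jaw":0},
  {"ax":0,"ay":0,"az":0,"x":0.008,"y":0,"z":0,"jaw":0},
])

```text
time_s: 15.25
ee_pos: [504.9, 40.2, 18.0]
tool_rot: [-3.141, -0.001, -0.093]
ft_force: [-1.2, 0.5, -1.8]
opening: 87.8
grasp_force: 0.8
```

```bash
cat > chk.py <<'E'
from h import *
s=r.sense();print(s['ee_pos'],w2g(s['ee_pos'][:2]),s['ft_force'],s['time_s'])
im,d,P=bar('wrist');G=w2g(P[...,:2]);Z=P[...,2]
hsv=cv2.cvtColor(im,cv2.COLOR_BGR2HSV);ye=(hsv[...,0]>15)&(hsv[...,0]<32)&(hsv[...,1]>100)&(abs(G[...,0])<20)
st=(hsv[...,1]<60)&(abs(Z-24)<3)&(G[...,0]>-60)&(G[...,0]<5)
for y in (-70,-30,0,30,70):
    b=abs(G[...,1]-y)<5; t=G[...,0][b&ye&(Z>27)]; e=G[...,0][b&st]
    print(y,"bar top front",round(float(np.percentile(t,1)),1),"SE far",round(float(np.percentile(e,98)),1),"min bar z",round(float(np.percentile(Z[b&ye],2)),1))
cv2.imwrite(f"pics/c{s['time_s']:.2f}.png",im)
E
python3 chk.py
```

```text
[504.93533606  40.19869768  17.98132384] [-45.45891011  -0.07971746] [-1.24414078  0.51761531 -1.78816743] 15.25
wrist bar centre x in gauge 6884 [1.  0.3]  expected 36-5v; v= 6.996982378054968
-70 bar top front -13.9 SE far -7.2 min bar z 18.5
-30 bar top front -4.6 SE far -7.3 min bar z 19.1
0 bar top front -4.8 SE far -7.4 min bar z 28.5
30 bar top front -4.8 SE far -7.4 min bar z 28.7
70 bar top front -13.6 SE far -7.1 min bar z 29.0
```

Emit:
move_arm([
  {"ax":0,"ay":0,"az":0,"x":0.006,"y":0,"z":0,"jaw":0},
  {"ax":0,"ay":0,"az":0,"x":0.012,"y":-0.001,"z":0,"jaw":0},
  {"ax":0,"ay":0,"az":0,"x":0.015,"y":-0.001,"z":0,"jaw":0},
  {"ax":0,"ay":0,"az":0,"x":0.015,"y":-0.001,"z":0,"jaw":0},
])

```text
time_s: 15.8
ee_pos: [506.0, 40.2, 18.0]
tool_rot: [-3.141, 0.0, -0.093]
ft_force: [-3.3, -0.3, 0.4]
opening: 87.8
grasp_force: 1.5
```

Emit:
move_arm([
  {"ax":0,"ay":0,"az":0,"x":0.004,"y":0,"z":0,"jaw":0},
  {"ax":0,"ay":0,"az":0,"x":0.004,"y":0,"z":0,"jaw":0},
])

```text
time_s: 16.05
ee_pos: [506.1, 40.2, 18.0]
tool_rot: [-3.142, 0.001, -0.093]
ft_force: [-5.1, 0.9, 3.5]
opening: 87.8
grasp_force: 2.5
```

Emit:
move_arm([
  {"ax":0,"ay":0,"az":0,"x":0.004,"y":0,"z":0,"jaw":0},
  {"ax":0,"ay":0,"az":0,"x":0.008,"y":-0.001,"z":0,"jaw":0},
  {"ax":0,"ay":0,"az":0,"x":0.008,"y":-0.001,"z":0,"jaw":0},
])

```text
time_s: 16.42
ee_pos: [506.1, 40.2, 18.0]
tool_rot: [-3.142, 0.003, -0.092]
ft_force: [-7.3, 0.5, 5.3]
opening: 87.6
grasp_force: 3.4
```

```bash
python3 chk.py
```

```text
[506.13350085  40.16718039  17.95528306] [-4.42630968e+01  1.66239158e-03] [-7.3317367   0.47482529  5.33650867] 16.425
wrist bar centre x in gauge 6785 [1.2 0.8]  expected 36-5v; v= 6.9660320104436355
-70 bar top front -12.2 SE far -7.0 min bar z 17.6
-30 bar top front -4.5 SE far -7.1 min bar z 17.9
0 bar top front -4.5 SE far -7.2 min bar z 23.2
30 bar top front -4.6 SE far -7.2 min bar z 26.2
70 bar top front -12.3 SE far -7.2 min bar z 28.8
```

Emit:
move_arm([
  {"ax":0,"ay":0,"az":0,"x":0.005,"y":0,"z":0,"jaw":0},
  {"ax":0,"ay":0,"az":0,"x":0.01,"y":-0.001,"z":0,"jaw":0},
  {"ax":0,"ay":0,"az":0,"x":0.01,"y":-0.001,"z":0,"jaw":0},
])

```text
time_s: 16.85
ee_pos: [506.2, 40.2, 17.8]
tool_rot: [-3.142, 0.005, -0.093]
ft_force: [-8.4, 0.4, 6.7]
opening: 88.2
grasp_force: 4.4
```

Emit:
move_arm([
  {"ax":0,"ay":0,"az":0,"x":-0.02,"y":0.002,"z":0,"jaw":0},
  {"ax":0,"ay":0,"az":0,"x":-0.1,"y":0.01,"z":0,"jaw":0},
  {"ax":0,"ay":0,"az":0,"x":-0.35,"y":0.03,"z":0,"jaw":0},
  {"ax":0,"ay":0,"az":0,"x":-0.4,"y":0.04,"z":0.3,"jaw":0},
  {"ax":0,"ay":0,"az":0,"x":-0.4,"y":0.04,"z":0.7,"jaw":0},
  {"ax":0,"ay":0,"az":0,"x":-0.4,"y":0.04,"z":0.9,"jaw":0},
  {"ax":0,"ay":0,"az":0,"x":-0.4,"y":0.04,"z":0.9,"jaw":0},
  {"ax":0,"ay":0,"az":0,"x":-0.4,"y":0.04,"z":0.9,"jaw":0},
])

```text
time_s: 17.85
ee_pos: [460.9, 44.7, 125.5]
tool_rot: [-3.141, -0.0, -0.092]
ft_force: [0.8, 0.3, -0.5]
opening: 88.0
grasp_force: 0.0
```

```bash
python3 chk.py; python3 - <<'E'
import glob,cv2
f=max(glob.glob("pics/c*.png"),key=lambda p:float(p[6:-4])); im=cv2.imread(f); print(f)
cv2.imwrite("pics/fin.png",cv2.resize(im[:260,120:440],(738,600),interpolation=3))
E
```

```text
[460.90303935  44.67280956 125.51158123] [-89.71684106   0.23073297] [ 0.79537519  0.25532502 -0.47393995] 17.85
wrist bar centre x in gauge 2837 [0.4 0.7]  expected 36-5v; v= 7.114253551935801
-70 bar top front -5.0 SE far -6.2 min bar z 28.7
-30 bar top front -5.1 SE far -5.7 min bar z 28.6
0 bar top front -5.1 SE far -5.6 min bar z 28.6
30 bar top front -5.2 SE far -5.6 min bar z 28.9
70 bar top front -5.3 SE far -5.7 min bar z 28.6
pics/c17.85.png
```

View pics/fin.png

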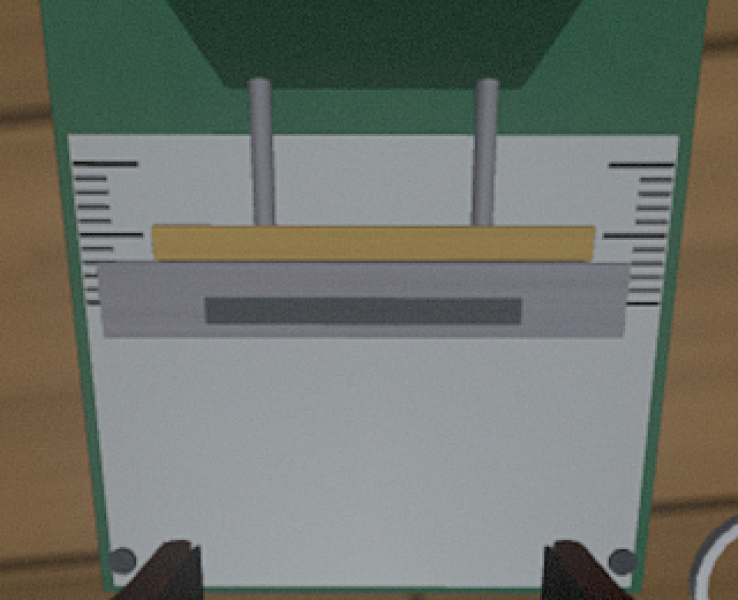

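The straightedge's edge (99–630, 262) meets the bar's front (153–594, 262) with no gap. It is about 4 mm off centre, the bar is still at 7, and the arm is clear.

```bash
python3 -c "
from rig import r
print(r.sign_off())"
```

```text
the job is handed in; nothing more can be done
None
```

I turned the sleeve to 7 and it is settled in its click. The straightedge lies flush along the brass stop bar, about 4 mm off centre; I handed the job in at about 18 s with the arm clear.

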